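# Square two reed-pan blanks in the gluing corner

## Task

Stack the two long maple blanks, one on top of the other, in the corner jig, each lying flat with its long side squared up against the two-block long fence and one end against the end fence. Either blank may go first; leave the short maple offcut where it lies.

Things in the scene. Friction and masses are not known exactly. Their poses are not given: they have to be found in the camera images.
- blank_a_c (a point): Plain pale maple board, 140 mm long (its y), 50 wide (its x), 18 thick, 0.1 kg, one of two alike; the point is its centre. It lies flat on a fixed walnut flap 18 mm thick on the bench, long side roughly along world y. Both blanks and the offcut lie side by side in any order, over 40 mm apart at their middles; a weight 44 mm high and a low cabinet stand past their +y ends.
- blank_b_c (a point): Plain pale maple board, 140 mm long (its y), 50 wide (its x), 18 thick, 0.1 kg, one of two alike; the point is its centre. It lies flat on a fixed walnut flap 18 mm thick on the bench, long side roughly along world y. Interchangeable with the other blank.
- seat (a point): Fixed corner jig. Point: on its walnut bed (15 mm above bench), under the centre of a blank touching both fences (aluminium, 44 mm high). x points away from the long fence (inner face x=-25 mm, 22 thick): two 40 mm blocks at y=-55 and +55, the 70 mm gap between leaves a finger room; y points away from the end fence (inner face y=-70, 18 thick, x=-25 to 29). +x, +y sides open.
- offcut_c (a point): Bystander: short offcut of the same maple, 75 mm long (its y), 50 wide (its x), 18 thick, lying flat on the flap beside the blanks; the point is its centre. It stays there.
Mind the look-alikes: they are no part of the job. Leave any turquoise or yellow look-alike of the part that bears blank_b_c alone.

How it is judged (in metres and radians):
On the way, in this order (a step that is already met when the one before it is completed fails the run):
1. one long blank lies squared in the corner, flat on the jig's bed (((x of blank_a_c in the frame of seat between -0.01 and 0.012 m and y of blank_a_c in the frame of seat between -0.01 and 0.012 m and z of blank_a_c in the frame of seat between 0.004 and 0.014 m and angle between the y axis of blank_a_c and the y axis of seat, either way round below 0.175 rad and angle between the z axis of blank_a_c and the z axis of seat, either way round below 0.1 rad) or (x of blank_b_c in the frame of seat between -0.01 and 0.012 m and y of blank_b_c in the frame of seat between -0.01 and 0.012 m and z of blank_b_c in the frame of seat between 0.004 and 0.014 m and angle between the y axis of blank_b_c and the y axis of seat, either way round below 0.175 rad and angle between the z axis of blank_b_c and the z axis of seat, either way round below 0.1 rad))), for 0.2 s.
2. the other long blank lies squared on top of it ((((x of blank_a_c in the frame of seat between -0.01 and 0.012 m and y of blank_a_c in the frame of seat between -0.01 and 0.012 m and z of blank_a_c in the frame of seat between 0.004 and 0.014 m and angle between the y axis of blank_a_c and the y axis of seat, either way round below 0.175 rad and angle between the z axis of blank_a_c and the z axis of seat, either way round below 0.1 rad) and (x of blank_b_c in the frame of seat between -0.01 and 0.012 m and y of blank_b_c in the frame of seat between -0.01 and 0.012 m and z of blank_b_c in the frame of seat between 0.022 and 0.032 m and angle between the y axis of blank_b_c and the y axis of seat, either way round below 0.175 rad and angle between the z axis of blank_b_c and the z axis of seat, either way round below 0.1 rad)) or ((x of blank_b_c in the frame of seat between -0.01 and 0.012 m and y of blank_b_c in the frame of seat between -0.01 and 0.012 m and z of blank_b_c in the frame of seat between 0.004 and 0.014 m and angle between the y axis of blank_b_c and the y axis of seat, either way round below 0.175 rad and angle between the z axis of blank_b_c and the z axis of seat, either way round below 0.1 rad) and (x of blank_a_c in the frame of seat between -0.01 and 0.012 m and y of blank_a_c in the frame of seat between -0.01 and 0.012 m and z of blank_a_c in the frame of seat between 0.022 and 0.032 m and angle between the y axis of blank_a_c and the y axis of seat, either way round below 0.175 rad and angle between the z axis of blank_a_c and the z axis of seat, either way round below 0.1 rad)))), for 0.2 s.
At the end, for the whole second after the job is handed in: One long blank lies flat on the jig's bed and the other flat on top of it (heights within 5 mm), both with their long side along the long fence within 10 degrees and with no more than 12 mm of offset from touching either fence ((((x of blank_a_c in the frame of seat between -0.01 and 0.012 m and y of blank_a_c in the frame of seat between -0.01 and 0.012 m and z of blank_a_c in the frame of seat between 0.004 and 0.014 m and angle between the y axis of blank_a_c and the y axis of seat, either way round below 0.175 rad and angle between the z axis of blank_a_c and the z axis of seat, either way round below 0.1 rad) and (x of blank_b_c in the frame of seat between -0.01 and 0.012 m and y of blank_b_c in the frame of seat between -0.01 and 0.012 m and z of blank_b_c in the frame of seat between 0.022 and 0.032 m and angle between the y axis of blank_b_c and the y axis of seat, either way round below 0.175 rad and angle between the z axis of blank_b_c and the z axis of seat, either way round below 0.1 rad)) or ((x of blank_b_c in the frame of seat between -0.01 and 0.012 m and y of blank_b_c in the frame of seat between -0.01 and 0.012 m and z of blank_b_c in the frame of seat between 0.004 and 0.014 m and angle between the y axis of blank_b_c and the y axis of seat, either way round below 0.175 rad and angle between the z axis of blank_b_c and the z axis of seat, either way round below 0.1 rad) and (x of blank_a_c in the frame of seat between -0.01 and 0.012 m and y of blank_a_c in the frame of seat between -0.01 and 0.012 m and z of blank_a_c in the frame of seat between 0.022 and 0.032 m and angle between the y axis of blank_a_c and the y axis of seat, either way round below 0.175 rad and angle between the z axis of blank_a_c and the z axis of seat, either way round below 0.1 rad)))).
It fails at once if the short offcut is moved by more than 30 mm (distance of offcut_c from where it was at the start of the episode above 0.03 m).
It also fails if it takes over 59 s, if anything falls off the work surface, if the arm or the gripper's body presses on something with over 40 N, if the wrist force passes 120 N, or if a joint passes its speed limit or range.

## Robot

A 7-joint arm with a two-finger parallel gripper is mounted at the origin on the work surface. World frame = base frame: x ahead of the robot, y to its left, z up, the work surface at z = 0. Lengths are in mm, angles in rad, forces in N, time in s.
With the tool pointing down it reaches from about 425 to 925 mm from the base axis. Payload 6.8 kg.
Tool frame: the origin (TCP) lies midway between the tips of the shut fingers; the grasp point (between the pads) lies 19 mm behind it; y points along the fingers, z is the direction in which the jaws open and shut, and the axes are right-handed (so a half turn about y gives the same grasp; the last joint's range is limited). The gripper opens to 85 mm and grips with 20 to 120 N. Pads are 22 mm wide; open, the fingers measure 114 mm over their backs; the gripper's body (76 mm by 85 mm) begins 54 mm behind the grasp point. The pads swing forward as they close: fully open they stand 13 mm farther back than shut.
Start: joints at [-1.36, 0.477, 0.022, 1.555, -0.011, 1.109, -0.083], TCP at [211.56, 641.007, 231.308] pointing down, gripper open.
Joint ranges: [-2.96, 2.96], [-0.34, 2.1], [-1.41, 1.46], [0.24, 2.44], [-1.37, 4.51], [0.17, 1.92], [-2.96, 2.96]. Speed limits (rad/s): [2.39, 2.39, 3.14, 3.14, 3.14, 3.14, 3.14].

## Interface

Orientations are given as a unit quaternion [x, y, z, w].
In Python, from rig import manip, grab_frame, hand_in gives the robot as it stands. The module is installed in compiled form; this text tells all that it offers.
- The arm moves only by the shell command python3 -m inch 'ROWS'. ROWS is a JSON object of lists of equal length, an entry for each row: "claw": the closure in counts, from 0 (fully open) to 255 (shut); "offset": the shift along the tool's x, y, z in m, a list of three; "angular": the turn, a rotation vector about the tool's x, y, z in rad, a list of three. A call has 1 to 12 rows; each row shifts and turns the pose as measured when the row begins, along the tool's axes as they then stand; what a row does not reach is not made up. A row lasts 1/12 s, in which the tool goes at most 41.7 mm and 7.16 degrees, less where a joint would pass 70% of its speed; a pose out of reach is approached as far as the arm can. A call with a gripper value outside its range is refused whole. The fingers move at their own pace and stop on an object; the grip force is fixed at half the most. Time passes only in rows, so rows that do not move let the fingers close. It gives the time, the measured TCP pose, the force and the opening at its end, in the units of the state.
- manip.get_state(): the state, without advancing time (a new reading comes with each control period).
- grab_frame(name): name is "scene" or "top"; returns a dict with "color" (400x640x3 uint8, red, green, blue), "K" (3x3 intrinsics, pixels), "position" and "rotation" of the camera in the world. Camera axes: x right, y down, z forward; pixel columns grow to the right and rows downward; lengths in mm; the calibration is good to about 2 mm. A picture is of the moment at which its call begins. There is no depth.
- hand_in(): hands the job in, once; it reports no verdict.
The state is a dict: "clock": time; "q": joint angles; "dq": joint speeds; "tau": joint torques, N m; "eef_pos": TCP position; "tool_rot": TCP orientation; "wrist_force": force on the tool from outside, world axes, zero at the start; "ft_torque": the same for the moment, N m; "finger_gap": finger opening in mm.
Only numpy, scipy, OpenCV 4.12 (cv2) and the standard library are available. Lean on these libraries where they do the work, as an engineer would, in place of code of your own. Each camera call takes 0.05 s, during which the arm holds its last target. There are 200 camera calls.

## Working session

There is one attempt and no reset: what is moved stays moved. The work goes in short steps, Python scripts to look and compute and a shell command to move; the robot and the scene stay as the last step left them, time stands still between calls to the robot, and variables do not carry over. Pictures are saved under pics/ and viewed, on a budget of 10 in all, crops included, one or two more only if the job needs it, and the job is handed in when it is done.

```bash
mkdir -p pics; python3 - <<'E'
from rig import manip, grab_frame
import cv2,numpy as np
s=manip.get_state();print({k:np.round(s[k],3).tolist() for k in("clock","eef_pos","tool_rot","finger_gap","wrist_force")})
for n in("scene","top"):
    f=grab_frame(n);cv2.imwrite(f"pics/{n}0.png",f["color"][:,:,::-1]);np.savez(f"{n}0.npz",**f);print(n,f["K"].tolist(),f["position"],np.round(f["rotation"],4).tolist())
E
```

```text
{'clock': 0.0, 'eef_pos': [211.386, 640.417, 230.293], 'tool_rot': [0.699, -0.112, 0.112, -0.697], 'finger_gap': 85.463, 'wrist_force': [-0.352, 0.261, -0.092]}
scene [[384.031424385173, 0.0, 321.27946249852926], [0.0, 384.031424385173, 205.4597104063393], [0.0, 0.0, 1.0]] [1095.67704771  252.39283522  753.92569561] [0.5513, 0.7378, -0.3176, -0.2255]
top [[400.06041713072074, 0.0, 328.8719278133248], [0.0, 400.06041713072074, 202.79502580742647], [0.0, 0.0, 1.0]] [317.90401613  41.13045843 931.94817286] [-0.6965, 0.7151, -0.0375, 0.0456]
```

View pics/top0.png

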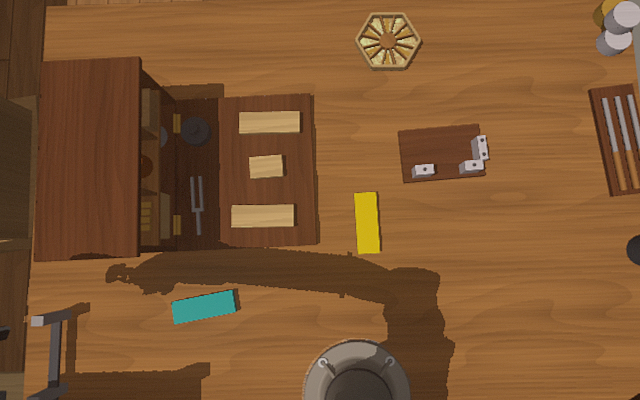

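View pics/scene0.png

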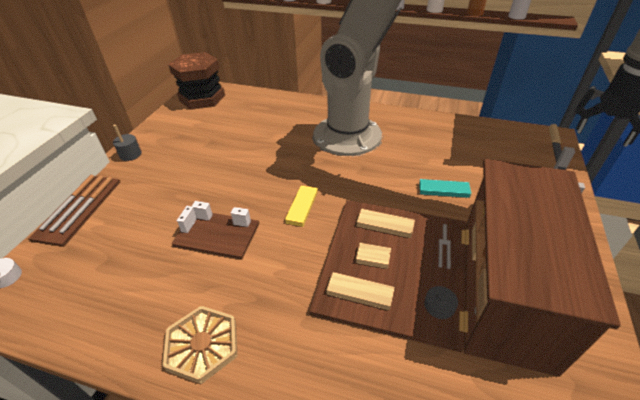

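Candidates in the top view are the maple pieces at (269,122), (266,166) and (262,216), yellow at (367,222) and turquoise at (204,306). The two long pale boards, at (269,122) and (262,216), are the blanks. The short one at (266,166) is the offcut. The jig is at (443,153), with long-fence blocks at (424,171) and (471,167) and the end fence at (480,147). So seat y points to image left (+y world) and seat x to image up (+x world). Next I measure.

```bash
cat > h.py <<'E'
import numpy as np,cv2
from scipy.spatial.transform import Rotation as R
def ray(f,px,z):
    px=np.atleast_2d(np.asarray(px,float));K=f["K"];Rm=f["rotation"];p=f["position"]
    d=np.c_[(px-K[:2,2])/[K[0,0],K[1,1]],np.ones(len(px))]@Rm.T
    return p+d*((z-p[2])/d[:,2])[:,None]
def proj(f,P):
    c=(np.atleast_2d(P)-f["position"])@f["rotation"];return c[:,:2]/c[:,2:]*f["K"][0,0]+f["K"][:2,2]
def rects(f,mask,z,amin):
    o=[]
    for c in cv2.findContours(mask,0,2)[0]:
        if cv2.contourArea(c)<amin: continue
        P=ray(f,c[:,0],z)[:,:2].astype(np.float32)
        (x,y),(w,h),a=cv2.minAreaRect(P);m=cv2.moments(c)
        if w>h: w,h,a=h,w,a+90   # a = dir of short side
        a=(a+90)%180-90
        o.append((round(m["m10"]/m["m00"]),round(m["m01"]/m["m00"]),round(x,1),round(y,1),round(w,1),round(h,1),round(a,2)))
    return o
E
python3 - <<'E'
from h import *
q=R.from_quat([0.699,-0.112,0.112,-0.697]).as_matrix();print(np.round(q,3))
for n in("top","scene"):
    f=dict(np.load(n+"0.npz"));im=f["color"];h=cv2.cvtColor(im,cv2.COLOR_RGB2HSV)
    print(n,"pts",[h[r,c].tolist() for c,r in([(269,122),(266,166),(443,150),(424,170),(480,147),(471,165),(350,150)] if n=="top" else [(386,222),(360,290),(215,235),(240,215)])])
    m=cv2.inRange(h,(12,40,150),(28,150,255)); print("maple",rects(f,m,36,200))
    g=cv2.inRange(h,(0,0,120),(180,50,255))
    for z in(44,59): print("alu",z,[r for r in rects(f,g,z,30) if (n=="scene" and 150<r[0]<270 and 180<r[1]<260) or (n=="top" and 390<r[0]<500 and 120<r[1]<190)])
f=dict(np.load("top0.npz"));im=f["color"][:,:,::-1]
a=cv2.resize(im[100:240,220:320],None,fx=4,fy=4,interpolation=2);b=cv2.resize(im[115:195,390:500],None,fx=3.6,fy=3.6,interpolation=2)
o=np.zeros((560,800,3),np.uint8);o[:560,:400]=a;o[:288,400:796]=b
s=np.load("scene0.npz")["color"][195:265,165:265,::-1];s=cv2.resize(s,None,fx=3.8,fy=3.8,interpolation=2);o[290:290+s.shape[0],400:780]=s
cv2.imwrite("pics/crop1.png",o)
E
```

```text
[[ 0.95  -0.     0.313]
 [-0.313 -0.003  0.95 ]
 [ 0.    -1.    -0.003]]
top pts [[18, 115, 193], [17, 117, 187], [12, 159, 101], [11, 41, 87], [6, 20, 191], [4, 20, 194], [14, 157, 148]]Traceback (most recent call last):
  File "<stdin>", line 6, in <module>
  File "h.py", line 13, in rects
    P=ray(f,c[:,0],z)[:,:2].astype(np.float32)
      ~~~^^^^^^^^^^^^
  File "h.py", line 5, in ray
    d=np.c_[(px-K[:2,2])/[K[0,0],K[1,1]],np.ones(len(px))]@Rm.T
      ~~~~~~~~~~~~~~~~~~~~~~~~~~~~~~~~~~~~~~~~~~~~~~~~~~~~^~~~~
ValueError: matmul: Input operand 1 has a mismatch in its core dimension 0, with gufunc signature (n?,k),(k,m?)->(n?,m?) (size 4 is different from 3)
```

```bash
sed -i 's/Rm=f\["rotation"\]/Rm=R.from_quat(f["rotation"]).as_matrix()/; s/@f\["rotation"\]/@R.from_quat(f["rotation"]).as_matrix()/' h.py
python3 - <<'E'
from h import *
for n in("top","scene"):
    f=dict(np.load(n+"0.npz"));im=f["color"];h=cv2.cvtColor(im,cv2.COLOR_RGB2HSV)
    m=cv2.inRange(h,(12,40,150),(28,140,255)); print(n,"maple",[r for r in rects(f,m,36,150) if 700>r[0]>100])
    g=cv2.inRange(h,(0,0,120),(180,60,255))
    for z in(44,59): print("alu",z,[r for r in rects(f,g,z,20) if (n=="scene" and 150<r[0]<270 and 180<r[1]<260) or (n=="top" and 390<r[0]<500 and 120<r[1]<190)])
    if n=="top":
        b=cv2.inRange(h,(0,100,40),(15,255,120));b[:115]=0;b[195:]=0;b[:,:390]=0;b[:,500:]=0;print("bed",rects(f,b,15,500))
f=dict(np.load("top0.npz"));im=f["color"][:,:,::-1]
a=cv2.resize(im[100:240,220:320],None,fx=4,fy=4,interpolation=2);b=cv2.resize(im[115:195,390:500],None,fx=3.6,fy=3.6,interpolation=2)
o=np.zeros((560,800,3),np.uint8);o[:560,:400]=a;o[:288,400:796]=b
s=np.load("scene0.npz")["color"][195:265,165:265,::-1];s=cv2.resize(s,None,fx=3.8,fy=3.8,interpolation=2);o[290:290+s.shape[0],400:780]=s
cv2.imwrite("pics/crop1.png",o)
E
```

```text
top maple [(262, 215, 399.3, 201.5, 49.6, 140.2, -0.59), (265, 166, 512.8, 192.6, 49.3, 75.7, 2.85), (269, 121, 617.4, 183.8, 49.4, 139.6, -0.18), (387, 39, 810.6, -98.5, 135.2, 153.5, -1.93)]
alu 44 [(423, 169, 492.0, -162.3, 26.4, 51.6, 6.65), (476, 155, 521.1, -284.9, 50.8, 105.1, 61.6)]
alu 59 [(423, 169, 489.1, -158.8, 26.0, 50.7, 6.65), (476, 155, 517.6, -279.4, 50.0, 103.3, 61.6)]
bed [(436, 152, 536.4, -214.6, 125.7, 193.9, 3.66)]
scene maple [(201, 343, 826.9, -92.3, 141.9, 164.8, -61.56), (361, 288, 616.9, 183.3, 53.5, 143.4, -0.06), (374, 253, 512.8, 192.3, 55.1, 78.6, 3.02), (386, 221, 398.9, 200.6, 55.8, 143.0, -0.72), (346, 147, 121.2, 20.8, 60.6, 110.1, 32.11), (414, 109, -83.3, 228.0, 407.6, 411.9, -89.66)]
alu 44 [(240, 216, 495.5, -161.9, 43.0, 73.9, -55.69), (193, 215, 523.5, -283.1, 85.7, 101.6, 60.84)]
alu 59 [(240, 216, 508.2, -153.1, 42.1, 72.3, -55.69), (193, 215, 535.6, -271.8, 83.9, 99.4, 60.84)]
```

View pics/crop1.png

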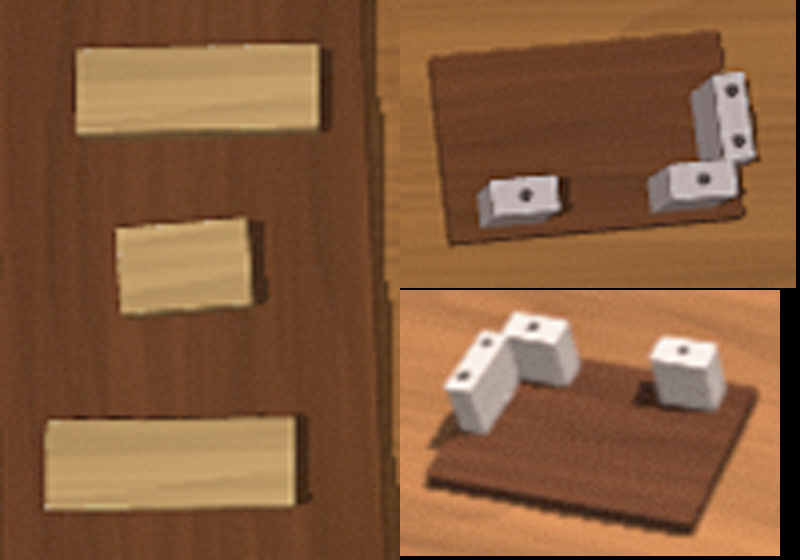

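The crop confirms it: the two 140 mm boards, at (269,121) and (262,215), are the blanks, and the 75 mm piece between them is the offcut. The sizes match to about 1 mm. The fence screws show clearly in both views, so I triangulate them to get the seat frame.

```bash
python3 - <<'E'
from h import *
ft=dict(np.load("top0.npz"));fs=dict(np.load("scene0.npz"))
T=np.array([(425,169.2),(474.4,164.7),(482.2,140),(484.2,154.2)]);S=np.array([(239.5,211),(199.7,204.5),(181.3,217.6),(187.9,208.7)])
M=lambda f:f["K"]@np.c_[R.from_quat(f["rotation"]).as_matrix().T,-R.from_quat(f["rotation"]).as_matrix().T@f["position"]]
X=cv2.triangulatePoints(M(ft),M(fs),T.T,S.T);X=(X[:3]/X[3]).T;print("tri",X.round(1))
h=cv2.cvtColor(ft["color"],cv2.COLOR_RGB2HSV);g=cv2.inRange(h,(0,0,165),(180,60,255));g=cv2.morphologyEx(g,cv2.MORPH_CLOSE,np.ones((3,3)))
g[:115]=0;g[195:]=0;g[:,:390]=0;g[:,500:]=0
for z in(44,59):
    print(z,"screws",ray(ft,T,z)[:,:2].round(1).tolist(),ray(fs,S,z)[:,:2].round(1).tolist(),"rects",rects(ft,g,z,15))
print("bed corners",ray(ft,[[390+(u-400)/3.6,115+v/3.6] for u,v in((430,57),(719,32),(744,216),(451,243))],15).round(1).tolist())
E
```

```text
tri [[ 490.4 -164.6   57.8]
 [ 497.6 -274.8   58.5]
 [ 553.2 -296.    58.3]
 [ 520.4 -297.3   58.8]]
44 screws [[493.2, -168.2], [500.4, -279.5], [556.8, -301.0], [523.8, -303.1]] [[478.3, -172.6], [485.1, -286.6], [542.0, -307.9], [508.1, -308.8]] rects [(424, 169, 494.3, -165.6, 21.1, 39.6, 4.19), (478, 155, 526.2, -290.7, 40.7, 90.6, 62.44)]
59 screws [[490.3, -164.7], [497.3, -274.1], [552.7, -295.2], [520.4, -297.3]] [[491.4, -163.6], [498.0, -275.2], [553.7, -296.1], [520.5, -296.9]] rects [(424, 169, 491.3, -162.1, 20.8, 38.9, 4.19), (478, 155, 522.7, -285.1, 40.0, 89.1, 62.44)]
bed corners [[592.4, -117.4, 15.0], [603.6, -306.5, 15.0], [481.4, -314.0, 15.0], [469.0, -125.3, 15.0]]
```

Seat: the screws triangulate to z≈58.5, so the fence is 44 mm above the bed. Block spacing is 110.5 mm, and the end-fence screw midpoint matches the prediction within 0.5 mm. That puts the seat at (530.1, −217.3) with yaw 3.5°. I lift first, to clear the cabinet, and check its height.

```bash
python3 -m inch '{"claw":[0,0,0,0],"offset":[[0,-0.035,0],[0,-0.035,0],[0,-0.035,0],[0,-0.035,0]],"angular":[[0,0,0],[0,0,0],[0,0,0],[0,0,0]]}'
cat >> h.py <<'E'
def go(tx,ty,tz,yaw):  # remaining move in tool axes; yaw = wanted world angle of tool z, deg
    from rig import manip
    s=manip.get_state();Rm=R.from_quat(s["tool_rot"]).as_matrix();d=np.array([tx,ty,tz])-s["eef_pos"]
    c,n=np.cos(np.radians(yaw)),np.sin(np.radians(yaw));z=np.array([c,n,0]);y=np.array([0,0,-1.]);W=np.c_[np.cross(y,z),y,z]
    print("t",round(s["clock"],2),"pos",np.round(s["eef_pos"],1),"gap",round(s["finger_gap"],1),"F",np.round(s["wrist_force"],1),"d_world",d.round(1),"d_tool",(Rm.T@d).round(1),"rot_tool",R.from_matrix(Rm.T@W).as_rotvec().round(4),"d_goaltool",(W.T@d).round(1))
E
python3 - <<'E'
from h import *
ft=dict(np.load("top0.npz"));fs=dict(np.load("scene0.npz"))
M=lambda f:f["K"]@np.c_[R.from_quat(f["rotation"]).as_matrix().T,-R.from_quat(f["rotation"]).as_matrix().T@f["position"]]
X=cv2.triangulatePoints(M(ft),M(fs),np.array([[140.,257]]).T,np.array([[487.,162]]).T);print((X[:3]/X[3]).T)
go(617.4,183.8,200,0)
E
```

```text
clock: 0.43
eef_pos: [209.8, 635.4, 361.7]
tool_rot: [0.708, -0.113, 0.111, -0.689]
wrist_force: [0.3, 1.2, 0.2]
finger_gap: 85.7
[[313.9342079  399.89386662 200.6807892 ]]
t 0.43 pos [209.8 635.4 361.7] gap 85.7 F [0.3 1.2 0.2] d_world [ 407.6 -451.6 -161.7] d_tool [ 528.1  170.9 -296.9] rot_tool [0.0217 1.2525 0.0186] d_goaltool [451.6 161.7 407.6]
```

```bash
python3 -m inch '{"claw":[0,0,0,0,0,0,0,0,0,0,0,0],"offset":[[0.033,0,-0.0186],[0.033,0,-0.0186],[0.033,0,-0.0186],[0.033,0,-0.0186],[0.033,0,-0.0186],[0.033,0,-0.0186],[0.033,0,-0.0186],[0.033,0,-0.0186],[0.033,0,-0.0186],[0.033,0,-0.0186],[0.033,0,-0.0186],[0.033,0,-0.0186]],"angular":[[0,0,0],[0,0,0],[0,0,0],[0,0,0],[0,0,0],[0,0,0],[0,0,0],[0,0,0],[0,0,0],[0,0,0],[0,0,0],[0,0,0]]}'
python3 -c "from h import *;go(617.4,183.8,200,0)"
```

```text
clock: 1.43
eef_pos: [520.8, 297.8, 369.7]
tool_rot: [0.704, -0.108, 0.101, -0.694]
wrist_force: [0.8, -0.4, 0.4]
finger_gap: 85.4
t 1.43 pos [520.8 297.8 369.7] gap 85.4 F [ 0.8 -0.4  0.4] d_world [  96.6 -114.  -169.7] d_tool [126.8 170.  -78.3] rot_tool [0.0171 1.2744 0.0038] d_goaltool [114.  169.7  96.6]
```

```bash
python3 -m inch '{"claw":[0,0,0,0,0,0,0,0,0,0,0,0],"offset":[[0,0.01,0],[0,0.01,0],[0,0.01,0],[0,0.01,0],[0,0.01,0],[0,0.01,0],[0,0.01,0],[0,0.01,0],[0,0.01,0],[0,0.01,0],[0,0.01,0],[0,0.01,0]],"angular":[[0.0015,0.116,0],[0.0015,0.116,0],[0.0015,0.116,0],[0.0015,0.116,0],[0.0015,0.116,0],[0.0015,0.116,0],[0.0015,0.116,0],[0.0015,0.116,0],[0.0015,0.116,0],[0.0015,0.116,0],[0.0015,0.116,0],[0,0,0]]}'
python3 -c "from h import *;go(617.4,183.8,100,0)"
```

```text
clock: 2.43
eef_pos: [528.1, 280.0, 242.3]
tool_rot: [0.48, -0.517, 0.524, -0.476]
wrist_force: [0.5, -0.2, -0.0]
finger_gap: 85.3
t 2.43 pos [528.1 280.  242.3] gap 85.3 F [ 0.5 -0.2 -0. ] d_world [  89.3  -96.2 -142.3] d_tool [ 86.7 143.6  96.6] rot_tool [-0.0032 -0.0847  0.0108] d_goaltool [ 96.2 142.3  89.3]
```

```bash
python3 -m inch '{"claw":[0,0,0,0,0,0,0],"offset":[[0,0,0],[0.016,0.02,0.015],[0.016,0.024,0.015],[0.016,0.024,0.015],[0.016,0.024,0.015],[0.016,0.024,0.015],[0.016,0.02,0.015]],"angular":[[-0.003,-0.085,0.011],[0,0,0],[0,0,0],[0,0,0],[0,0,0],[0,0,0],[0,0,0]]}'
python3 -c "from h import *;go(617.4,183.8,17,-0.2)"
```

```text
clock: 3.02
eef_pos: [619.5, 191.8, 99.4]
tool_rot: [-0.51, 0.49, -0.486, 0.513]
wrist_force: [-0.4, 0.9, 0.7]
finger_gap: 85.1
t 3.02 pos [619.5 191.8  99.4] gap 85.1 F [-0.4  0.9  0.7] d_world [ -2.1  -8.  -82.4] d_tool [ 8.4 82.4 -2.5] rot_tool [ 0.0006  0.0498 -0.0067] d_goaltool [ 8.  82.4 -2.1]
```

```bash
python3 -m inch '{"claw":[0,0,0,0],"offset":[[0.007,0.015,-0.002],[0,0.015,0],[0,0.01,0],[0,0,0]],"angular":[[0,0.045,-0.006],[0,0,0],[0,0,0],[0,0,0]]}'
python3 -c "from h import *;go(617.4,183.8,17,-0.2);go(617.4,183.8,17,-0.2)"
```

```text
clock: 3.35
eef_pos: [617.9, 175.8, 50.5]
tool_rot: [0.505, -0.499, 0.498, -0.498]
wrist_force: [-1.6, -0.2, 0.6]
finger_gap: 85.4
t 3.35 pos [617.9 175.8  50.5] gap 85.4 F [-1.6 -0.2  0.6] d_world [ -0.5   8.  -33.5] d_tool [-8.2 33.4 -0.2] rot_tool [0.0076 0.0085 0.0062] d_goaltool [-8.  33.5 -0.6]
t 3.35 pos [617.9 175.8  50.5] gap 85.4 F [-1.6 -0.2  0.6] d_world [ -0.5   8.  -33.5] d_tool [-8.2 33.4 -0.2] rot_tool [0.0076 0.0085 0.0062] d_goaltool [-8.  33.5 -0.6]
```

```bash
python3 -m inch '{"claw":[0,0,0,0,0],"offset":[[-0.008,0.008,0],[0,0.01,0],[0,0.01,0],[0,0.005,0],[0,0,0]],"angular":[[0.007,0.008,0.006],[0,0,0],[0,0,0],[0,0,0],[0,0,0]]}'
python3 -c "from h import *;go(617.4,183.8,17,-0.2)"
```

```text
clock: 3.77
eef_pos: [618.0, 188.1, 16.0]
tool_rot: [-0.5, 0.499, -0.498, 0.502]
wrist_force: [0.4, 0.6, -0.4]
finger_gap: 85.0
t 3.77 pos [618.  188.1  16. ] gap 85.0 F [ 0.4  0.6 -0.4] d_world [-0.6 -4.3  1. ] d_tool [ 4.3 -1.1 -0.7] rot_tool [-0.002   0.008  -0.0035] d_goaltool [ 4.3 -1.  -0.6]
```

```bash
python3 -m inch '{"claw":[0,255,255,255,255,255,255,255],"offset":[[0.004,0,0],[0,0,0],[0,0,0],[0,0,0],[0,0,0],[0,0,0],[0,0,0],[0,0,0]],"angular":[[0,0.008,0],[0,0,0],[0,0,0],[0,0,0],[0,0,0],[0,0,0],[0,0,0],[0,0,0]]}'
python3 -c "from h import *;go(617.4,183.8,17,-0.2)"
```

```text
clock: 4.43
eef_pos: [619.8, 184.1, 18.4]
tool_rot: [-0.496, 0.501, -0.501, 0.502]
wrist_force: [-0.4, -0.3, -1.3]
finger_gap: 48.5
t 4.43 pos [619.8 184.1  18.4] gap 48.5 F [-0.4 -0.3 -1.3] d_world [-2.4 -0.3 -1.4] d_tool [ 0.3  1.4 -2.4] rot_tool [-0.0058 -0.0004 -0.005 ] d_goaltool [ 0.3  1.4 -2.4]
```

```bash
python3 -m inch '{"claw":[255,255,255,255,255,255],"offset":[[0,0,0],[0,-0.02,0],[0,-0.03,0],[0,-0.03,0],[0,-0.02,0],[0,0,0]],"angular":[[0,0,0],[0,0,0],[0,0,0],[0,0,0],[0,0,0],[0,0,0]]}'
python3 -c "from h import *;go(532,-215.2,100,3.5)"
```

```text
clock: 4.93
eef_pos: [616.6, 182.9, 119.1]
tool_rot: [-0.499, 0.502, -0.5, 0.499]
wrist_force: [1.3, 0.0, -0.1]
finger_gap: 49.0
t 4.93 pos [616.6 182.9 119.1] gap 49.0 F [ 1.3  0.  -0.1] d_world [ -84.6 -398.1  -19.1] d_tool [398.4  18.4 -83.1] rot_tool [ 0.0013 -0.0649 -0.002 ] d_goaltool [ 392.2   19.1 -108.8]
```

```bash
python3 -m inch '{"claw":[255,255,255,255,255,255,255,255,255,255,255,255],"offset":[[0.025,0,-0.006],[0.036,0,-0.0075],[0.036,0,-0.0075],[0.036,0,-0.0075],[0.036,0,-0.0075],[0.036,0,-0.0075],[0.036,0,-0.0075],[0.036,0,-0.0075],[0.036,0,-0.0075],[0.036,0,-0.0075],[0.02,0,-0.004],[0,0,0]],"angular":[[0,0,0],[0,0,0],[0,0,0],[0,0,0],[0,0,0],[0,0,0],[0,0,0],[0,0,0],[0,0,0],[0,0,0],[0,0,0],[0,0,0]]}'
python3 -c "from h import *;go(532,-215.2,100,3.5)"
```

```text
clock: 5.93
eef_pos: [533.7, -195.7, 110.8]
tool_rot: [-0.501, 0.5, -0.496, 0.502]
wrist_force: [0.2, -1.2, -0.8]
finger_gap: 48.6
t 5.93 pos [ 533.7 -195.7  110.8] gap 48.6 F [ 0.2 -1.2 -0.8] d_world [ -1.7 -19.5 -10.8] d_tool [19.5 10.7 -1.8] rot_tool [ 0.0035 -0.0537 -0.0054] d_goaltool [19.3 10.8 -2.8]
```

```bash
python3 -m inch '{"claw":[255,255,255,255],"offset":[[0.018,0.01,-0.002],[0,0.01,0],[0,0,0],[0,0,0]],"angular":[[0.003,-0.054,-0.005],[0,0,0],[0,0,0],[0,0,0]]}'
python3 - <<'E'
from h import *
from rig import grab_frame
go(532,-215.2,14,3.5)
ims=[]
for n in("top","scene"):
    f=grab_frame(n);im=f["color"];h=cv2.cvtColor(im,cv2.COLOR_RGB2HSV)
    m=cv2.inRange(h,(12,40,150),(28,140,255));print(n,[r for r in rects(f,m,100,60) if 120<r[0]<520])
    y,x=(100,370) if n=="top" else (130,140)
    ims.append(cv2.resize(im[y:y+150,x:x+150,::-1],(400,400),interpolation=2))
cv2.imwrite("pics/held1.png",np.hstack(ims))
go(532,-215.2,14,3.5)
E
```

```text
clock: 6.27
eef_pos: [530.1, -214.9, 87.9]
tool_rot: [0.515, -0.486, 0.484, -0.514]
wrist_force: [-0.3, 0.1, -0.8]
finger_gap: 48.8
t 6.27 pos [ 530.1 -214.9   87.9] gap 48.8 F [-0.3  0.1 -0.8] d_world [  1.9  -0.3 -73.9] d_tool [ 0.5 73.9  2.1] rot_tool [ 0.0028 -0.0022 -0.0011] d_goaltool [ 0.5 73.9  1.9]
top [(448, 385, 41.3, -188.8, 74.3, 130.2, -19.44), (382, 367, 82.4, -49.4, 96.9, 104.8, -18.41), (262, 215, 393.5, 190.0, 46.1, 130.2, -0.59), (265, 166, 498.9, 181.8, 45.8, 70.3, 2.85), (436, 147, 529.2, -183.8, 49.5, 76.2, 3.43), (387, 39, 775.5, -88.5, 125.5, 142.5, -1.9)]
scene [(200, 343, 850.3, -62.0, 129.1, 151.5, -61.56), (374, 253, 565.0, 197.4, 50.4, 71.8, 3.3), (386, 221, 461.2, 205.1, 51.0, 131.4, -0.35), (224, 206, 515.3, -182.9, 73.5, 98.2, -8.89), (405, 115, 38.6, 200.8, 370.9, 467.1, 81.32), (157, 70, -99.7, -790.1, 43.7, 122.8, -36.13), (159, 44, -250.2, -910.9, 33.3, 343.3, -70.63), (367, 38, -609.4, -68.8, 61.2, 232.6, -81.58), (480, 26, -882.9, 394.3, 58.1, 181.6, 3.08), (281, 9, -889.1, -588.2, 59.9, 228.1, -0.35), (189, 31, -477.6, -871.4, 138.8, 991.5, -64.59)]
t 6.37 pos [ 530.5 -213.9   88.2] gap 48.5 F [-0.5 -0.4  0.1] d_world [  1.5  -1.3 -74.2] d_tool [ 1.6 74.2  1.6] rot_tool [ 0.0025 -0.0006 -0.0017] d_goaltool [ 1.4 74.2  1.4]
```

View pics/held1.png

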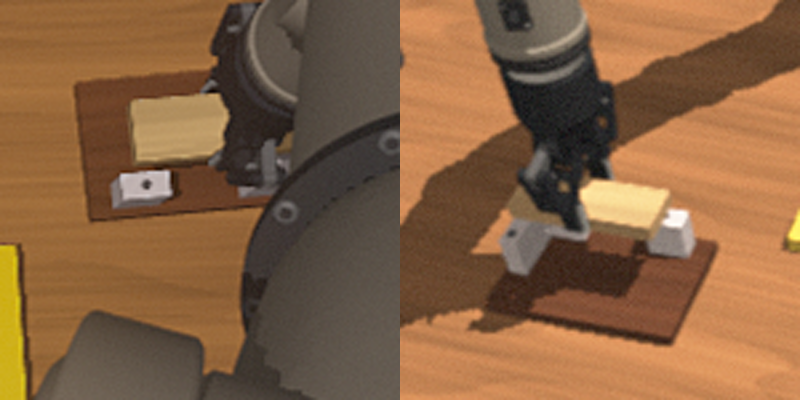

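The picture shows the blank held level and parallel to the fences (yaw 3.4°), with its +y end visible and in line with the block at (145,185). It reads 1–2 mm closer to the fences than the TCP says, so I aim 3 mm off them and lower.

```bash
python3 -m inch '{"claw":[255,255,255,255,255,255],"offset":[[0,0.012,0.003],[0,0.012,0],[0,0.012,0],[0,0.010,0],[0,0,0],[0,0,0]],"angular":[[0.002,0,0],[0,0,0],[0,0,0],[0,0,0],[0,0,0],[0,0,0]]}'
python3 -c "from h import *;go(533.5,-213.7,15,3.5)"
```

```text
clock: 6.87
eef_pos: [535.5, -209.4, 37.1]
tool_rot: [-0.515, 0.484, -0.483, 0.517]
wrist_force: [-0.6, -0.5, -0.7]
finger_gap: 48.6
t 6.87 pos [ 535.5 -209.4   37.1] gap 48.6 F [-0.6 -0.5 -0.7] d_world [ -2.   -4.3 -22.1] d_tool [ 4.2 22.1 -2.3] rot_tool [-0.0004  0.0047 -0.0031] d_goaltool [ 4.2 22.1 -2.2]
```

```bash
python3 -m inch '{"claw":[255,255,255,255],"offset":[[0.003,0.008,-0.0015],[0,0.006,0],[0,0,0],[0,0,0]],"angular":[[0,0.004,-0.003],[0,0,0],[0,0,0],[0,0,0]]}'
python3 -c "from h import *;go(533.5,-213.7,15,3.5)"
```

```text
clock: 7.2
eef_pos: [533.9, -213.2, 21.5]
tool_rot: [0.515, -0.484, 0.485, -0.515]
wrist_force: [0.3, 0.5, -0.3]
finger_gap: 48.3
t 7.2 pos [ 533.9 -213.2   21.5] gap 48.3 F [ 0.3  0.5 -0.3] d_world [-0.4 -0.5 -6.5] d_tool [ 0.5  6.5 -0.4] rot_tool [-0.0001 -0.0003  0.0004] d_goaltool [ 0.5  6.5 -0.4]
```

```bash
python3 -m inch '{"claw":[255,255,255,255],"offset":[[0,0.004,0],[0,0.001,0],[0,0,0],[0,0,0]],"angular":[[0,0,0],[0,0,0],[0,0,0],[0,0,0]]}'
python3 -c "from h import *;go(533.5,-213.7,15,3.5)"
```

```text
clock: 7.53
eef_pos: [534.4, -213.6, 16.7]
tool_rot: [-0.515, 0.484, -0.485, 0.515]
wrist_force: [1.5, -0.2, -1.0]
finger_gap: 48.7
t 7.53 pos [ 534.4 -213.6   16.7] gap 48.7 F [ 1.5 -0.2 -1. ] d_world [-0.9 -0.1 -1.7] d_tool [ 0.   1.7 -0.9] rot_tool [-0.0014 -0.0007  0.0009] d_goaltool [ 0.   1.7 -0.9]
```

```bash
python3 -m inch '{"claw":[255,255,0,0,0,0,0,0,0],"offset":[[0,0.0013,0],[0,0,0],[0,0,0],[0,0,0],[0,0,0],[0,0,0],[0,0,0],[0,0,0],[0,0,0]],"angular":[[0,0,0],[0,0,0],[0,0,0],[0,0,0],[0,0,0],[0,0,0],[0,0,0],[0,0,0],[0,0,0]]}'
python3 -m inch '{"claw":[0,0,0,0,0,0],"offset":[[0,-0.01,0],[0,-0.02,0],[0,-0.03,0],[0,-0.035,0],[0,-0.02,0],[0,0,0]],"angular":[[0,0,0],[0,0,0],[0,0,0],[0,0,0],[0,0,0],[0,0,0]]}'
python3 -c "from h import *;go(399.3,201.5,110,-0.6)"
```

```text
clock: 8.28
eef_pos: [535.5, -213.9, 16.5]
tool_rot: [-0.514, 0.483, -0.486, 0.516]
wrist_force: [-0.5, 0.1, -0.4]
finger_gap: 85.3
clock: 8.78
eef_pos: [533.3, -213.8, 137.5]
tool_rot: [0.515, -0.485, 0.485, -0.514]
wrist_force: [0.5, 0.4, -0.0]
finger_gap: 85.9
t 8.78 pos [ 533.3 -213.8  137.5] gap 85.9 F [ 0.5  0.4 -0. ] d_world [-134.   415.3  -27.5] d_tool [-422.5   27.4 -109.1] rot_tool [0.0007 0.0697 0.0003] d_goaltool [-413.9   27.5 -138.3]
```

```bash
python3 -m inch '{"claw":[0,0,0,0,0,0,0,0,0,0,0,0],"offset":[[-0.03,0,-0.003],[-0.039,0,-0.005],[-0.039,0,-0.005],[-0.039,0,-0.007],[-0.039,0,-0.009],[-0.039,0,-0.011],[-0.039,0,-0.013],[-0.039,0,-0.013],[-0.039,0,-0.013],[-0.039,0,-0.013],[-0.03,0,-0.012],[0,0,0]],"angular":[[0,0,0],[0,0,0],[0,0,0],[0,0,0],[0,0,0],[0,0,0],[0,0,0],[0,0,0],[0,0,0],[0,0,0],[0,0,0],[0,0,0]]}'
python3 - <<'E'
from h import *
from rig import grab_frame
go(399.3,201.5,110,-0.6)
f=grab_frame("top");im=f["color"];h=cv2.cvtColor(im,cv2.COLOR_RGB2HSV)
cv2.imwrite("pics/top2.png",im[:,:,::-1])
m=cv2.inRange(h,(12,40,150),(28,140,255));
for z in(33,36):print(z,[r for r in rects(f,m,z,60) if 220<r[0]<520])
r=rects(f,m,33,60);s=np.array([530.1,-217.3]);c,n=np.cos(np.radians(3.5)),np.sin(np.radians(3.5))
for k in r:
    if 400<k[0]<500 and 120<k[1]<190: d=np.array(k[2:4])-s;print("in seat",(d@[c,n]).round(1),(d@[-n,c]).round(1))
E
```

```text
clock: 9.78
eef_pos: [404.4, 198.0, 138.7]
tool_rot: [-0.511, 0.484, -0.491, 0.514]
wrist_force: [-0.9, 0.2, 0.0]
finger_gap: 85.4
t 9.78 pos [404.4 198.  138.7] gap 85.4 F [-0.9  0.2  0. ] d_world [ -5.1   3.5 -28.7] d_tool [-3.8 28.6 -5.2] rot_tool [-0.0107  0.0604  0.0042] d_goaltool [-3.4 28.7 -5.1]
33 [(274, 215, 399.2, 173.6, 48.7, 84.0, 0.31), (266, 166, 513.5, 193.0, 49.5, 75.6, 2.85), (443, 152, 533.7, -213.4, 50.6, 141.3, 3.43), (387, 39, 812.3, -98.9, 135.7, 153.9, -1.9)]
36 [(274, 215, 399.0, 173.1, 48.5, 83.7, 0.31), (266, 166, 512.8, 192.5, 49.3, 75.4, 2.85), (443, 152, 533.0, -212.6, 50.5, 140.8, 3.43), (387, 39, 810.7, -98.4, 135.2, 153.4, -1.9)]
in seat 3.8 3.7
```

View pics/top2.png

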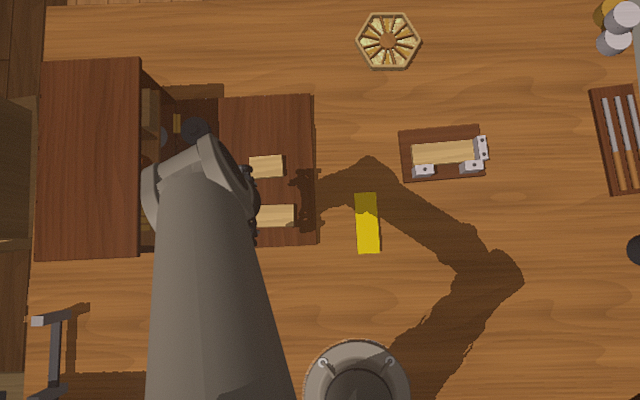

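Blank A lies flat in the jig around (443,152), at about (3.8, 3.7) mm in the seat frame with yaw 3.4°. That meets step 1. The offcut has not moved. Now blank B at (262,215).

```bash
python3 -m inch '{"claw":[0,0,0,0,0,0,0],"offset":[[-0.0035,0.015,-0.005],[0,0.025,0],[0,0.025,0],[0,0.015,0],[0,0,0],[0,0,0],[0,0,0]],"angular":[[-0.01,0.06,0.004],[0,0,0],[0,0,0],[0,0,0],[0,0,0],[0,0,0],[0,0,0]]}'
python3 -c "from h import *;go(399.3,201.5,18,-0.6)"
```

```text
clock: 10.42
eef_pos: [403.9, 192.9, 57.6]
tool_rot: [0.494, -0.504, 0.507, -0.495]
wrist_force: [-0.2, -0.2, 0.4]
finger_gap: 85.3
t 10.42 pos [403.9 192.9  57.6] gap 85.3 F [-0.2 -0.2  0.4] d_world [ -4.6   8.6 -39.6] d_tool [-8.5 39.6 -5. ] rot_tool [-0.0044 -0.0105  0.0018] d_goaltool [-8.5 39.6 -4.7]
```

```bash
python3 -m inch '{"claw":[0,0,0,0,0,0],"offset":[[-0.0085,0.01,-0.005],[0,0.012,0],[0,0.01,0],[0,0.004,0],[0,0,0],[0,0,0]],"angular":[[-0.004,-0.01,0.002],[0,0,0],[0,0,0],[0,0,0],[0,0,0],[0,0,0]]}'
python3 -c "from h import *;go(399.3,201.5,18,-0.6)"
```

```text
clock: 10.92
eef_pos: [401.5, 204.4, 22.5]
tool_rot: [-0.494, 0.503, -0.503, 0.5]
wrist_force: [0.9, 0.2, 0.9]
finger_gap: 85.8
t 10.92 pos [401.5 204.4  22.5] gap 85.8 F [0.9 0.2 0.9] d_world [-2.2 -2.9 -4.5] d_tool [ 2.9  4.4 -2.2] rot_tool [-0.0058 -0.0002 -0.0059] d_goaltool [ 2.9  4.5 -2.2]
```

```bash
python3 -m inch '{"claw":[0,0,255,255,255,255,255,255,255],"offset":[[0.003,0.004,-0.002],[0,0,0],[0,0,0],[0,0,0],[0,0,0],[0,0,0],[0,0,0],[0,0,0],[0,0,0]],"angular":[[-0.005,0,-0.005],[0,0,0],[0,0,0],[0,0,0],[0,0,0],[0,0,0],[0,0,0],[0,0,0],[0,0,0]]}'
python3 -c "from h import *;go(399.3,201.5,18,-0.6)"
python3 -m inch '{"claw":[255,255,255,255,255,255],"offset":[[0,0,0],[0,-0.02,0],[0,-0.03,0],[0,-0.03,0],[0,-0.02,0],[0,0,0]],"angular":[[0,0,0],[0,0,0],[0,0,0],[0,0,0],[0,0,0],[0,0,0]]}'
python3 -c "from h import *;go(533.5,-213.7,110,3.5)"
```

```text
clock: 11.67
eef_pos: [400.2, 201.7, 19.9]
tool_rot: [0.496, -0.503, 0.503, -0.498]
wrist_force: [-0.2, 0.1, 0.1]
finger_gap: 48.2
t 11.67 pos [400.2 201.7  19.9] gap 48.2 F [-0.2  0.1  0.1] d_world [-0.9 -0.2 -1.9] d_tool [ 0.3  1.9 -0.9] rot_tool [-0.0024 -0.0005 -0.0024] d_goaltool [ 0.3  1.9 -0.9]
clock: 12.17
eef_pos: [398.4, 200.0, 121.8]
tool_rot: [-0.498, 0.503, -0.503, 0.496]
wrist_force: [0.0, 0.6, -1.0]
finger_gap: 48.4
t 12.17 pos [398.4 200.  121.8] gap 48.4 F [ 0.   0.6 -1. ] d_world [ 135.1 -413.7  -11.8] d_tool [412.1  12.4 139.9] rot_tool [ 0.0027 -0.0726  0.0022] d_goaltool [421.2  11.8 109.6]
```

```bash
python3 -m inch '{"claw":[255,255,255,255,255,255,255,255,255,255,255,255],"offset":[[0.02,0,0.012],[0.035,0,0.016],[0.038,0,0.016],[0.038,0,0.016],[0.038,0,0.015],[0.038,0,0.013],[0.038,0,0.012],[0.038,0,0.01],[0.038,0,0.01],[0.038,0,0.01],[0.02,0,0.005],[0,0,0]],"angular":[[0,0,0],[0,0,0],[0,0,0],[0,0,0],[0,0,0],[0,0,0],[0,0,0],[0,0,0],[0,0,0],[0,0,0],[0,0,0],[0,0,0]]}'
python3 -c "from h import *;go(533.5,-213.7,90,3.5)"
```

```text
clock: 13.17
eef_pos: [535.6, -193.2, 112.9]
tool_rot: [0.502, -0.5, 0.498, -0.5]
wrist_force: [0.6, 0.6, -1.0]
finger_gap: 48.2
t 13.17 pos [ 535.6 -193.2  112.9] gap 48.2 F [ 0.6  0.6 -1. ] d_world [ -2.1 -20.5 -22.9] d_tool [20.5 22.9 -2.1] rot_tool [ 0.0047 -0.0572  0.0009] d_goaltool [20.4 22.9 -3.3]
```

```bash
python3 -m inch '{"claw":[255,255,255,255,255],"offset":[[0.018,0.01,-0.002],[0,0.01,0],[0,0,0],[0,0,0],[0,0,0]],"angular":[[0.004,-0.057,0.001],[0,0,0],[0,0,0],[0,0,0],[0,0,0]]}'
python3 - <<'E'
from h import *
from rig import grab_frame
f=grab_frame("top");h=cv2.cvtColor(f["color"],cv2.COLOR_RGB2HSV)
m=cv2.inRange(h,(12,40,150),(28,140,255));print([r for r in rects(f,m,106,60) if 400<r[0]<520 and 100<r[1]<200])
go(533.5,-213.7,35,3.5)
E
```

```text
clock: 13.58
eef_pos: [530.9, -211.0, 87.5]
tool_rot: [0.516, -0.487, 0.483, -0.513]
wrist_force: [0.3, 0.8, -1.7]
finger_gap: 48.4
[(419, 157, 500.1, -155.8, 38.6, 80.9, -32.01), (434, 147, 527.9, -177.2, 49.1, 74.0, 3.23)]
t 13.63 pos [ 531.  -210.9   87.7] gap 48.7 F [-0.9  0.3 -1.4] d_world [  2.5  -2.8 -52.7] d_tool [ 3.1 52.7  2.7] rot_tool [ 0.0066 -0.0014 -0.0022] d_goaltool [ 3.  52.7  2.3]
```

```bash
python3 -m inch '{"claw":[255,255,255,255,255,255],"offset":[[0.001,0.01,0.003],[0,0.01,0],[0,0.008,0],[0,0.003,0],[0,0,0],[0,0,0]],"angular":[[0.006,-0.001,-0.002],[0,0,0],[0,0,0],[0,0,0],[0,0,0],[0,0,0]]}'
python3 -c "from h import *;go(534,-213.5,35,3.5)"
```

```text
clock: 14.13
eef_pos: [535.5, -208.0, 53.7]
tool_rot: [-0.516, 0.483, -0.483, 0.517]
wrist_force: [-0.0, 0.3, -0.7]
finger_gap: 48.4
t 14.13 pos [ 535.5 -208.    53.7] gap 48.4 F [-0.   0.3 -0.7] d_world [ -1.5  -5.5 -18.7] d_tool [ 5.4 18.7 -1.9] rot_tool [-0.0011  0.0044 -0.0011] d_goaltool [ 5.4 18.7 -1.8]
```

```bash
python3 -m inch '{"claw":[255,255,255,255,255],"offset":[[0.0045,0.006,-0.0015],[0,0.005,0],[0,0.002,0],[0,0,0],[0,0,0]],"angular":[[0,0.004,0],[0,0,0],[0,0,0],[0,0,0],[0,0,0]]}'
python3 -c "from h import *;go(534,-213.5,35,3.5)"
```

```text
clock: 14.55
eef_pos: [534.4, -213.7, 39.6]
tool_rot: [-0.514, 0.484, -0.485, 0.515]
wrist_force: [-0.3, 0.1, 0.2]
finger_gap: 48.3
t 14.55 pos [ 534.4 -213.7   39.6] gap 48.3 F [-0.3  0.1  0.2] d_world [-0.4  0.2 -4.6] d_tool [-0.2  4.6 -0.4] rot_tool [-0.0017 -0.0008 -0.0006] d_goaltool [-0.2  4.6 -0.3]
```

```bash
python3 -m inch '{"claw":[255,255,255,255],"offset":[[0,0.003,0],[0,0.0007,0],[0,0,0],[0,0,0]],"angular":[[0,0,0],[0,0,0],[0,0,0],[0,0,0]]}'
python3 -c "from h import *;go(534,-213.5,35,3.5)"
```

```text
clock: 14.88
eef_pos: [534.7, -213.9, 36.0]
tool_rot: [-0.514, 0.484, -0.485, 0.516]
wrist_force: [-0.3, 0.4, -1.1]
finger_gap: 48.7
t 14.88 pos [ 534.7 -213.9   36. ] gap 48.7 F [-0.3  0.4 -1.1] d_world [-0.7  0.4 -1. ] d_tool [-0.4  1.  -0.7] rot_tool [-0.0025 -0.0009 -0.0004] d_goaltool [-0.4  1.  -0.7]
```

```bash
python3 -m inch '{"claw":[255,255,0,0,0,0,0,0,0],"offset":[[0,0.0008,0],[0,0,0],[0,0,0],[0,0,0],[0,0,0],[0,0,0],[0,0,0],[0,0,0],[0,0,0]],"angular":[[0,0,0],[0,0,0],[0,0,0],[0,0,0],[0,0,0],[0,0,0],[0,0,0],[0,0,0],[0,0,0]]}'
python3 -m inch '{"claw":[0,0,0,0,0,0],"offset":[[0,-0.01,0],[0,-0.02,0],[0,-0.03,0],[0,-0.035,0],[0,-0.02,0],[0,0,0]],"angular":[[0,0,0],[0,0,0],[0,0,0],[0,0,0],[0,0,0],[0,0,0]]}'
python3 -m inch '{"claw":[0,0,0,0,0,0,0,0],"offset":[[-0.03,0,0],[-0.035,0,0],[-0.035,0,0],[-0.035,0,0],[-0.035,0,0],[-0.035,0,0],[-0.02,0,0],[0,0,0]],"angular":[[0,0,0],[0,0,0],[0,0,0],[0,0,0],[0,0,0],[0,0,0],[0,0,0],[0,0,0]]}'
python3 - <<'E'
from h import *
from rig import grab_frame
s=np.array([530.1,-217.3]);c,n=np.cos(np.radians(3.5)),np.sin(np.radians(3.5));ims=[]
for nm in("top","scene"):
    f=grab_frame(nm);im=f["color"];h=cv2.cvtColor(im,cv2.COLOR_RGB2HSV);m=cv2.inRange(h,(12,40,150),(28,140,255))
    for k in rects(f,m,51,60):
        if (nm=="top" and 400<k[0]<500 and 120<k[1]<190) or (nm=="scene" and 170<k[0]<270 and 180<k[1]<260): d=np.array(k[2:4])-s;print(nm,k,"in seat",(d@[c,n]).round(1),(d@[-n,c]).round(1))
    print("offcut",[r for r in rects(f,m,36,60) if 60<r[5]<85 and 220<r[0]<400])
    y,x=(100,390) if nm=="top" else (180,155)
    ims.append(cv2.resize(im[y:y+100,x:x+100,::-1],(400,400),interpolation=2))
cv2.imwrite("pics/end.png",np.hstack(ims))
E
```

```text
clock: 15.63
eef_pos: [535.5, -214.0, 35.9]
tool_rot: [-0.514, 0.484, -0.486, 0.516]
wrist_force: [0.3, 0.9, 0.4]
finger_gap: 85.4
clock: 16.13
eef_pos: [533.3, -214.1, 157.0]
tool_rot: [-0.514, 0.485, -0.485, 0.515]
wrist_force: [0.4, -0.7, 0.3]
finger_gap: 85.7
clock: 16.8
eef_pos: [520.1, 15.7, 160.1]
tool_rot: [-0.511, 0.485, -0.489, 0.514]
wrist_force: [0.1, 0.6, -0.2]
finger_gap: 85.4
top (421, 159, 520.9, -161.0, 28.6, 33.9, 4.08) in seat -5.7 56.8
top (473, 144, 540.5, -275.5, 17.2, 44.6, -85.99) in seat 6.8 -58.7
offcut [(266, 166, 512.7, 192.6, 49.7, 76.0, 3.22), (392, 80, 708.9, -97.6, 32.8, 67.9, 87.41)]
scene (239, 222, 520.1, -151.9, 32.6, 79.9, -33.3) in seat -6.0 65.9
scene (190, 218, 539.2, -278.7, 18.7, 51.1, -83.51) in seat 5.3 -61.8
offcut [(374, 253, 512.9, 192.0, 55.3, 78.9, 3.02), (239, 222, 507.9, -160.6, 33.3, 81.6, -33.3)]
```

View pics/end.png

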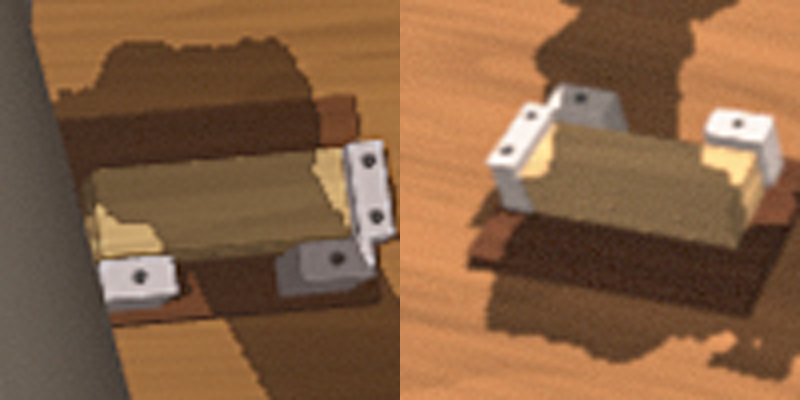

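The stack stands flat in the corner, but the arm's shadow splits the colour mask. I move the arm farther off and measure once more.

```bash
python3 -m inch '{"claw":[0,0,0,0,0,0],"offset":[[-0.035,0,0],[-0.035,0,0],[-0.035,0,0],[-0.035,0,0],[-0.035,0,0],[0,0,0]],"angular":[[0,0,0],[0,0,0],[0,0,0],[0,0,0],[0,0,0],[0,0,0]]}'
python3 - <<'E'
from h import *
from rig import grab_frame
s=np.array([530.1,-217.3]);c,n=np.cos(np.radians(3.5)),np.sin(np.radians(3.5))
for nm in("top","scene"):
    f=grab_frame(nm);h=cv2.cvtColor(f["color"],cv2.COLOR_RGB2HSV);m=cv2.inRange(h,(12,40,150),(28,140,255))
    for k in rects(f,m,51,60):
        if (nm=="top" and 400<k[0]<500 and 120<k[1]<190) or (nm=="scene" and 170<k[0]<270 and 180<k[1]<260): d=np.array(k[2:4])-s;print(nm,k,"in seat",(d@[c,n]).round(1),(d@[-n,c]).round(1))
E
```

```text
clock: 17.4
eef_pos: [516.6, 177.6, 159.5]
tool_rot: [-0.505, 0.49, -0.499, 0.505]
wrist_force: [0.3, 1.1, 0.5]
finger_gap: 85.4
top (446, 150, 534.4, -213.9, 49.5, 140.7, 3.5) in seat 4.5 3.1
scene (214, 221, 535.0, -210.5, 65.5, 160.7, -1.82) in seat 5.3 6.5
```

```bash
python3 -c "from rig import hand_in;print(hand_in())"
```

```text
the job is handed in; nothing more can be done
None
```

Both long maple blanks are stacked flat in the corner jig, and the job was handed in at about 17.5 s on the robot's clock. I gripped each across its 50 mm width, with one finger going down through the gap in the long fence.

| Piece | Last measurement, top view | Tolerance |
|---|---|---|
| Lower blank | about 3.8 mm from touching the long fence and 3.7 mm from the end fence; yaw within 0.1° of the fence | −10 to +12 mm, 10° |
| Upper blank | about 4.5 mm from touching the long fence and 3.1 mm from the end fence; yaw equal to the fence | −10 to +12 mm, 10° |
| Short offcut | unmoved, to within 1 mm | 30 mm |

- **Height of the upper blank:** at the expected stack-top height of 51 mm it measures 49.5 × 140.7 mm, against 50 × 140 mm.
- **Lower blank:** its numbers come from before the upper one was laid on it. Afterwards I could only see that the stack looked flat.
- **Checks that disagreed:** my first end measurement was useless because the arm's shadow split the colour mask, so I moved the arm away and repeated it. The scene camera then put the upper blank at (5.3, 6.5) mm, 65 × 161 mm and yaw −1.8°. I discounted that because its mask takes in the side faces.
- **Fence contact:** the blanks stand a few millimetres clear of the fences. I left a margin so as not to bump them.

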